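Fit and hold the tube carousel on the rotator's spindle flat

ROBOT

A 6-joint arm with a two-finger parallel gripper is mounted at the origin on the work surface. World frame = base frame: x ahead of the robot, y to its left, z up, the work surface at z = 0. Lengths are in m, angles in degrees, forces in N, time in s.
With the tool pointing down it reaches from about 0.275 to 0.725 m from the base axis. Payload 5.6 kg.
Tool frame: the origin (TCP) lies midway between the tips of the shut fingers; the grasp point (between the pads) lies grasp_offset behind it (grasp_offset is the distance from the TCP to the grasp point, in m); z points along the fingers, y is the line along which they close (so a half turn about z gives the same grasp; the last joint's range is limited). The gripper opens to 85 mm and grips with 20 to 120 N. Pads are 22 mm wide; open, the fingers measure 114 mm over their backs; the gripper's body (76 mm by 85 mm) begins 54 mm behind the grasp point. The pads swing forward as they close: fully open they stand 13 mm farther back than shut.
Start: joints at [79.962, 14.616, 6.199, 0, -81.583, -16.306], TCP at [0.244, 0.493, 0.231] pointing down, gripper open.
Joint ranges: [-168.99, 168.99], [-69.2, 112.95], [-62.41, 85.93], [-164.36, 98.24], [-168.68, -3.75], [-174.98, 174.98]. Speed limits (degrees/s): [147.25, 147.25, 180, 180, 180, 180].

INTERFACE

Orientations are given as a 3x3 rotation matrix whose columns are the frame's x, y, z axes.
In Python, from bench import * gives the robot as it stands. The module is installed in compiled form; this text tells all that it offers.
- The arm moves only by the shell command python3 -m creep 'ROWS'. ROWS is a JSON object of lists of equal length, an entry for each row: "linear": the shift along the tool's x, y, z in mm, a list of three; "twist": the turn, a rotation vector about the tool's x, y, z in degrees, a list of three; "grip": the closure, from -1 (fully open) to 1 (shut), so that 0 is half open. In form: {"linear": [[tx, ty, tz], ...], "twist": [[wx, wy, wz], ...], "grip": [grip, ...]}. A call has 1 to 12 rows; each row shifts and turns the commanded pose from where the row before left it, along the tool's axes as they then stand; what a row does not reach is not made up. A row lasts 1/12 s, in which the tool goes at most 41.7 mm and 7.16 degrees, less where a joint would pass 70% of its speed; a pose out of reach is approached as far as the arm can. A call with a gripper value outside its range is refused whole. The fingers move at their own pace and stop on an object; the grip force is fixed at half the most. Time passes only in rows, so rows that do not move let the fingers close. It gives the time, the measured TCP pose, the force, the opening and the grip force at its end, in the units of the state.
- get_obs(): the state, without advancing time (a new reading comes with each control period).
- get_image(name): name is "side" or "top"; returns a dict with "img" (420x560x3 uint8, blue, green, red), "z_map" (420x560 float32, m along the optical axis (not along the pixel's ray), 0 where there is no reading), "mtx" (3x3 intrinsics, pixels), "T" (4x4, takes a point from camera to world coordinates). Camera axes: x right, y down, z forward; pixel columns grow to the right and rows downward; lengths in m; the calibration is good to about 2 mm. A picture is of the moment at which its call begins.
- close_job(): hands the job in; it is judged then, once.
The state is a dict: "time_s": time; "joint_positions": joint angles; "joint_velocities": joint speeds; "tau": joint torques, N m; "eef_pos": TCP position; "ee_rot": TCP orientation; "ft_force": force on the tool from outside, world axes, zero at the start; "ft_torque": the same for the moment, N m; "finger_gap": finger opening in m; "grasp_force": force on a finger pad.
Only numpy, scipy, OpenCV 4.12 (cv2) and the standard library are available. Lean on these libraries where they do the work, as an engineer would, in place of code of your own. Each camera call takes 0.05 s, during which the arm holds its last target. There are 200 camera calls.

TASK

Feel for the set-screw flat on the tube rotator's upright spindle with the fingers and, pinching the spindle on that flat, turn it until the flat faces the key slot in the guard ring. Then fit the blue tube carousel on the spindle, its set screw (under the red line) on the flat and facing the slot, and push it down fully home on the shoulder. Finish while still gripping the carousel and pressing it lightly down there, ready for a colleague to tighten the screw through the slot; leave everything else on the bench as it stands.

Things in the scene. Friction and masses are not known exactly. Their poses are not given: they have to be found in the camera images.
- rotator: White bench tube rotator, fixed. Base 190 (x) x 150 (y) x 40 mm; above it a motor head 96 x 120 mm, top 110 mm above the bench, tipped up so that the drive spindle stands vertical over the origin. Origin: centre of its underside, z up. Control strip on its -x side; the guard ring's key slot on its +x side.
- key_slot (a point): Middle of the key slot in the aluminium guard ring that stands on the head round the spindle (outside diameter 70 mm, inside 60 mm, top 132 mm above the bench). The slot is 14 mm wide, open at the top, 32 mm from the spindle's axis along the rotator's +x; a red mark lies on the head just outside it.
- spindle_seat (a point): Point on the spindle's axis on top of its shoulder (28 mm disc), 114 mm above the bench: the carousel's foot rests here when fully home. Axes are the rotator's (x towards the key slot, z up). The steel spindle, 16 mm in diameter, stands 70 mm above this point; its last 3 mm are chamfered.
- spindle (a joint): Angle of the spindle, rad, anticlockwise positive seen from above: 0 = the flat faces the key slot, pi/2 = it faces the rotator's +y. Turns by hand both ways against 0.05 N m and stays where it is left; stops at +-3.1.
- spindle_flat (a point): The dark set-screw flat on one side of the spindle, 12 mm wide, along its full length. Origin: centre of the flat, 34 mm above spindle_seat, 5 mm off the axis; own x points straight out of the flat, z up. The spindle is 13 mm thick across the flat and 16 mm elsewhere, so fingers that close square on the flat close to 13 mm and turn the spindle with them.
- carousel_grip (a point): Loose blue tube carousel (about 260 g) standing on its hub on the bench. This point: centre of its aluminium grip block, 38 (x) x 28 (y) x 30 mm high, from 30 to 60 mm above the foot, the bore through it; take it from above across the 28 mm. Below it a disc, 122 mm in diameter, 24 to 30 mm above the foot. Own x points to the set-screw side, marked by a red line on the disc; z up.
- carousel_foot (a point): Centre of the bottom of the carousel's hub (34 mm in diameter, 24 mm high, under the disc), on the axis of the 17.4 mm bore; same axes as carousel_grip. Eight 17 mm tube sleeves hang under the disc, 46 mm off axis, down to 10 mm above the foot.
- carousel_screw (a point): Outer end of the set screw in the hub's side, 17 mm from the bore axis along the carousel's own x, 11.5 mm above the foot. The screw's 6 mm wide tip stands into the bore to 6 mm from the axis, so the hub slides down the spindle only with the screw over the flat (within about 0.25 rad).
- carousel: The whole carousel: origin at carousel_foot, same axes.
- reagent_tall: Amber reagent bottle, 54 mm diameter, 118 mm tall, blue cap. Not part of the job. Origin: centre of its underside.
- hex_key: Dark L-shaped hex key, 83 x 29 mm, 6 mm thick, lying flat. Not part of the job. Origin: centre of its underside.
- marker: Marker pen, 130 mm long, 13 mm thick, black and blue, lying along its x. Not part of the job. Origin: centre of its underside.

How it is judged:
By the outcome, as a careful person would: the job done as asked, in the order asked, and still so for the second after the job is handed in, while the arm keeps its last pose, push and grip.
It also fails if it takes over 58 s, if anything falls off the work surface, if the arm or the gripper's body presses on something with over 40 N, if the wrist force passes 120 N, or if a joint passes its speed limit or range.

## Working session

There is one attempt and no reset: what is moved stays moved. The work goes in short steps, Python scripts to look and compute and a shell command to move; the robot and the scene stay as the last step left them, time stands still between calls to the robot, and variables do not carry over. Pictures are saved under pics/ and viewed, at most 10 in all, crops included, and the job is handed in when it is done.

```bash
mkdir -p pics; cat > h.py <<'E'
from bench import *
import numpy as np, cv2
def shot(n,f=None):
    d=get_image(n)
    if f: cv2.imwrite('pics/'+f,d['img'])
    return d
def ray(d,u,v,z):
    K,T=d['mtx'],d['T']; r=T[:3,:3]@np.linalg.inv(K)@np.array([u,v,1.]); o=T[:3,3]
    return o+r*(z-o[2])/r[2]
def cloud(d):
    h,w=d['z_map'].shape; u,v=np.meshgrid(np.arange(w),np.arange(h)); z=d['z_map']
    K=d['mtx']; P=np.stack([(u-K[0,2])/K[0,0]*z,(v-K[1,2])/K[1,1]*z,z],-1)
    return P@d['T'][:3,:3].T+d['T'][:3,3]
def proj(d,p):
    T=d['T']; c=T[:3,:3].T@(np.array(p)-T[:3,3]); q=d['mtx']@c; return q[:2]/q[2]
E
python3 - <<'E'
from h import *
np.set_printoptions(precision=4,suppress=True)
for n in('top','side'):
    d=shot(n,n+'1.png'); print(n,d['mtx'],d['T'])
o=get_obs(); print(o)
E
```

```text
top [[437.0677   0.     281.735 ]
 [  0.     437.0677 207.3061]
 [  0.       0.       1.    ]] [[ 0.0162 -0.9972  0.0734  0.4899]
 [-0.9999 -0.0161  0.002  -0.0115]
 [-0.0009 -0.0734 -0.9973  0.843 ]
 [ 0.      0.      0.      1.    ]]
side [[384.9874   0.     279.1573]
 [  0.     384.9874 207.2858]
 [  0.       0.       1.    ]] [[ 0.9751 -0.1645  0.1488  0.4398]
 [-0.2218 -0.7148  0.6632 -0.5114]
 [-0.0027 -0.6797 -0.7335  0.6667]
 [ 0.      0.      0.      1.    ]]
{'time_s': 0.1, 'joint_positions': array([ 79.9635,  14.6493,   6.1368,  -0.0236, -81.5841, -16.3063]), 'joint_velocities': array([-0.1172, -0.1   ,  0.2029,  0.0814, -0.01  ,  0.0178]), 'tau': array([ -0.0036, -38.7602,  23.8471,   5.378 ,  -0.0039,   0.    ]), 'eef_pos': array([0.2438, 0.4925, 0.2305]), 'ee_rot': array([[ 0.8961, -0.4438, -0.0007],
       [-0.4438, -0.8961, -0.0016],
       [ 0.0001,  0.0017, -1.    ]]), 'ft_force': array([ 0.2694, -0.5127,  0.1306]), 'ft_torque': array([0.0128, 0.0171, 0.0281]), 'grasp_force': 0.0, 'finger_gap': 0.08525610351777432}
```

View pics/top1.png

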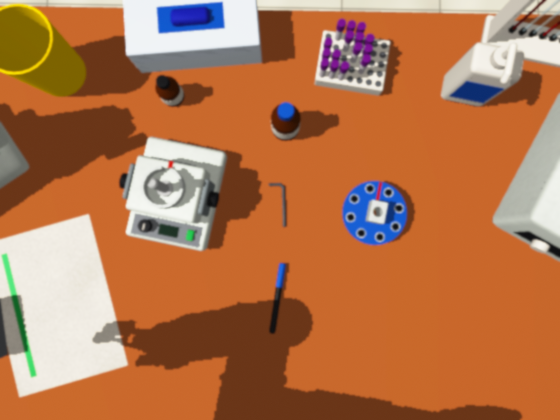

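View pics/side1.png

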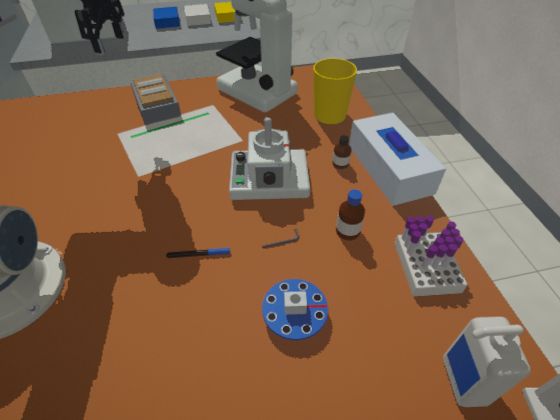

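The top view shows the rotator at about (170,190) with its red slot mark at (170,164), and the carousel at (376,212) with its red line towards (381,185). The side view shows the spindle tip near (267,122) and the carousel at (295,308).

```bash
cat > m.py <<'E'
from h import *
np.set_printoptions(precision=4,suppress=True)
def near(mask,c,r):
    m=np.zeros_like(mask); cv2.circle(m,c,r,255,-1); return mask&m
def masks(d):
    hsv=cv2.cvtColor(d['img'],cv2.COLOR_BGR2HSV)
    blue=cv2.inRange(hsv,(95,120,80),(125,255,255))
    red=cv2.inRange(hsv,(0,170,110),(4,255,255))|cv2.inRange(hsv,(168,120,110),(180,255,255))
    white=cv2.inRange(hsv,(0,0,150),(180,70,255))
    return blue,red,white
if __name__=='__main__':
  for n,cc,cm in(('top',(376,212),(170,164)),('side',(295,308),(285,146))):
    d=shot(n); b,r,w=masks(d)
    b=near(b,cc,45); c=max(cv2.findContours(b,0,1)[0],key=cv2.contourArea)
    hull=cv2.convexHull(c)[:,0]; W=np.array([ray(d,*p,.030)[:2] for p in hull])
    (x,y),R=cv2.minEnclosingCircle((W*1000).astype(np.float32)); print(n,'disc',x,y,R)
    rr=near(r,cc,36); v,u=np.nonzero(rr); P=np.array([ray(d,a,e,.030)[:2] for a,e in zip(u,v)])*1000
    print('line n',len(u),P.mean(0),np.degrees(np.arctan2(*(P.mean(0)-[x,y])[::-1])))
    f=cv2.fitLine(P.astype(np.float32),2,0,.01,.01).ravel(); print('fit',f,np.degrees(np.arctan2(f[1],f[0])))
    ww=near(w,cc,14); v,u=np.nonzero(ww); print('block',len(u),ray(d,u.mean(),v.mean(),.06))
    rr=near(r,cm,14); v,u=np.nonzero(rr); print('mark',len(u),u.mean(),v.mean(),ray(d,u.mean(),v.mean(),.110))
    x0,y0=(115,125) if n=='top' else (220,105)
    cv2.imwrite(f'pics/{n}c.png',cv2.resize(d['img'][y0:y0+130,x0:x0+130],None,fx=4.5,fy=4.5,interpolation=cv2.INTER_CUBIC))
    P=cloud(d); 
    s=P[y0:y0+130,x0:x0+130].reshape(-1,3)
    for lo,hi in((.145,.2),(.126,.14),(.100,.118),(.035,.045)):
        k=s[(s[:,2]>lo)&(s[:,2]<hi)]
        if len(k): print(lo,len(k),k.mean(0),k.min(0),k.max(0),cv2.minAreaRect((k[:,:2]*1000).astype(np.float32)))
E
python3 m.py
```

```text
top disc 543.2730102539062 -182.85549926757812 59.506141662597656
line n 26 [ 582.5687 -190.3868] -10.849592891758792
fit [   0.985    -0.1726  582.5687 -190.3868] -9.941171
block 372 [ 0.5428 -0.1806  0.06  ]
mark 13 170.15384615384616 164.23076923076923 [0.6139 0.1802 0.11  ]
0.145 141 [0.5715 0.1849 0.1734] [0.5648 0.1801 0.1454] [0.5803 0.1947 0.1861] ((572.2504272460938, 186.38308715820312), (13.360568046569824, 15.5392484664917), 68.9033432006836)
0.126 442 [0.5709 0.1886 0.1314] [0.5383 0.1534 0.1261] [0.6071 0.2235 0.1395] ((572.7845458984375, 188.29483032226562), (68.7828369140625, 68.75924682617188), 71.97813415527344)
0.1 3624 [0.5716 0.1847 0.1089] [0.5167 0.1146 0.1001] [0.6304 0.2619 0.118 ] ((573.0408935546875, 188.3195037841797), (140.33836364746094, 96.07557678222656), 79.15499114990234)
0.035 3542 [0.569  0.1811 0.0399] [0.4681 0.0992 0.035 ] [0.6776 0.2765 0.045 ] ((572.8916015625, 187.92868041992188), (148.56324768066406, 188.74757385253906), 79.03559875488281)
side disc 540.9176025390625 -183.312744140625 59.9875373840332
line n 38 [ 581.9931 -189.5161] -8.588146
[... 155 characters left out ...]
0.5709 0.182  0.1673] [0.5639 0.1773 0.1452] [0.5787 0.1924 0.1861] ((571.1732177734375, 183.43655395507812), (14.20124340057373, 13.957133293151855), 71.30317687988281)
0.126 251 [0.57   0.1813 0.131 ] [0.5373 0.1518 0.126 ] [0.6067 0.2226 0.1393] ((571.4465942382812, 186.58343505859375), (70.4854965209961, 68.85338592529297), 81.01416778564453)
0.1 1110 [0.5687 0.1606 0.1094] [ 0.5151 -0.0184  0.1001] [0.6957 0.2584 0.118 ] ((592.4165649414062, 110.819091796875), (134.3190460205078, 304.177490234375), 15.708111763000488)
0.035 1762 [0.5914 0.1718 0.0402] [ 0.4674 -0.0391  0.035 ] [0.8549 0.4396 0.045 ] ((637.0, 233.9127960205078), (473.1382141113281, 297.57745361328125), 70.18685913085938)
```

```bash
python3 - <<'E'
import cv2,numpy as np
a=cv2.imread('pics/topc.png');b=cv2.imread('pics/sidec.png')
cv2.imwrite('pics/both.png',cv2.resize(np.hstack([a,b]),(800,400)))
E
```

```text
(no output)
```

View pics/both.png

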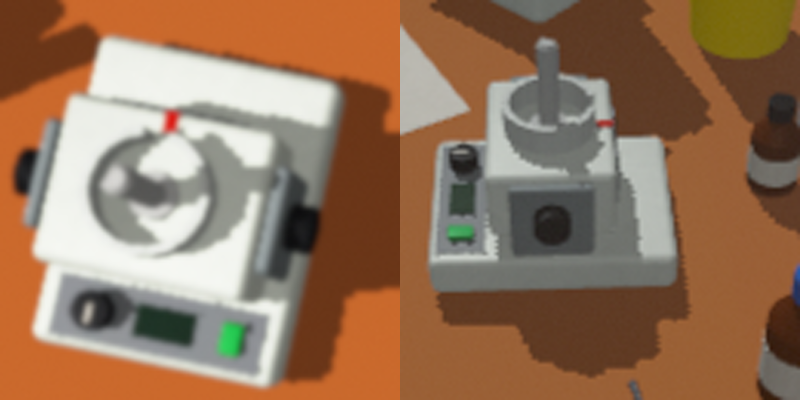

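```bash
python3 - <<'E'
from h import *
import bench
print([n for n in dir(bench) if not n.startswith('__')], getattr(bench,'grasp_offset',None))
for n in('top','side'):
    d=shot(n); g=cv2.cvtColor(d['img'],cv2.COLOR_BGR2GRAY); P=cloud(d)
    c=(.572,.187) if n=='top' else (.5715,.185)
    for z in(.184,.178,.172,.166,.16,.15,.14):
        u,v=proj(d,(*c,z)); u0,v0=int(round(u)),int(round(v)); 
        if n=='top': print(z,'px',u0,v0,g[v0-7:v0+8,u0])
        else: print(z,'px',u0,v0,g[v0,u0-8:u0+9])
E
```

```text
['IKError', 'close_job', 'get_image', 'get_obs', 'grasp_offset'] 0.0187
0.184 px 152 183 [119 136 157 180 202 211 214 214 212 204 187 168 149 141 139]
0.178 px 153 184 [141 155 176 198 209 213 212 207 194 175 155 138 135 138 139]
0.172 px 155 184 [138 136 138 149 163 170 167 157 144 131 117 109 118 134 140]
0.166 px 156 185 [132 124 122 127 131 130 126 120 111 100  98 114 138 149 149]
0.16 px 157 185 [133 121 108 104 106 107 104 102  96  91  93 112 144 167 171]
0.15 px 159 186 [162 148 115  92  87  86  86  86  86  88  98 127 170 199 203]
0.14 px 160 187 [194 149 104  87  85  85  85  86  86  91 113 157 196 210 207]
0.184 px 268 119 [ 67  67  65  78 114 142 151 155 154 144 115  88  66  65  66  65  67]
0.178 px 268 121 [ 66  66  66  71  86 104 111 111 103 100  94  82  66  64  66  67  65]
0.172 px 268 124 [109  99  75  69  81  94  96  95  95  94  92  82  68  65  66  65  66]
0.166 px 268 126 [108 109 109 101  86  93  95  96  95  95  92  82  68  66  67  65  66]
0.16 px 268 128 [108 110 111 112 105  93  95  96  96  94  92  94  96  84  72  70  72]
0.15 px 268 132 [131 103 104 103  99  93  96  97  96  94  93  98 106 103 104 103 109]
0.14 px 268 136 [104 102 104 103 100  95  94  97  98  95  93  96 103 105 104 103 102]
```

```bash
python3 -m creep '{"linear":[[36,10.7,0],[36,10.7,0],[36,10.7,0],[36,10.7,0],[36,10.7,0],[36,10.7,0],[36,10.7,0],[36,10.7,0],[36,10.7,0],[36,10.7,0],[36,10.7,0],[33.5,10.3,0]],"twist":[[0,0,0],[0,0,0],[0,0,0],[0,0,0],[0,0,0],[0,0,0],[0,0,0],[0,0,0],[0,0,0],[0,0,0],[0,0,0],[0,0,0]],"grip":[-1,-1,-1,-1,-1,-1,-1,-1,-1,-1,-1,-1]}'
cat > t.py <<'E'
import sys
from h import *
np.set_printoptions(precision=2,suppress=True)
o=get_obs(); R=o['ee_rot']; t=np.array(list(map(float,sys.argv[1:4])))
print('t',round(o['time_s'],2),'pos',o['eef_pos']*1000,'tool shift mm',R.T@(t-o['eef_pos'])*1000,'y az',np.degrees(np.arctan2(R[1,1],R[0,1])),'tilt',R[2],'gap',o['finger_gap']*1000,'F',o['ft_force'],'M',o['ft_torque'],'q',o['joint_positions'])
E
python3 t.py .572 .187 .146
```

```text
time_s: 1.3
eef_pos: [0.5734, 0.1859, 0.2312]
ee_rot: [[0.896, -0.444, -0.0], [-0.444, -0.896, -0.0], [0.0, 0.0, -1.0]]
ft_force: [0.9, 1.7, 0.7]
finger_gap: 0.0858
grasp_force: 0.0
t 1.3 pos [573.39 185.85 231.2 ] tool shift mm [-1.76 -0.42 85.2 ] y az -116.36032622906 tilt [ 0.  0. -1.] gap 85.76010005288184 F [0.94 1.66 0.67] M [ 0.13 -0.07 -0.03] q [ 32.8   20.7   14.69   0.   -83.99  30.84]
```

```bash
python3 -m creep '{"linear":[[-1.8,-0.4,28],[0,0,29],[0,0,28],[0,0,0],[0,0,0],[0,0,0],[0,0,0],[0,0,0],[0,0,0],[0,0,0],[0,0,0],[0,0,0]],"twist":[[0,0,0],[0,0,0],[0,0,0],[0,0,0],[0,0,0],[0,0,0],[0,0,0],[0,0,0],[0,0,0],[0,0,0],[0,0,0],[0,0,0]],"grip":[-1,-1,-1,0.3,0.3,0.3,1,1,1,1,1,1]}'
python3 t.py .572 .187 .146
```

```text
time_s: 2.3
eef_pos: [0.5707, 0.1877, 0.1482]
ee_rot: [[0.896, -0.444, 0.001], [-0.444, -0.896, -0.001], [0.002, 0.001, -1.0]]
ft_force: [-3.2, -3.2, 5.8]
finger_gap: 0.0116
grasp_force: 58.9
t 2.3 pos [570.65 187.7  148.17] tool shift mm [1.51 0.02 2.17] y az -116.33369449095865 tilt [ 0.  0. -1.] gap 11.569692161334514 F [-3.17 -3.15  5.79] M [-1.25  1.2  -0.05] q [ 33.16  22.33   4.93   0.11 -72.6   30.47]
```

```bash
python3 -m creep '{"linear":[[0,0,0],[0,0,0],[0,0,0],[0,0,0]],"twist":[[0,0,0],[0,0,0],[0,0,0],[0,0,0]],"grip":[1,1,1,1]}'
python3 t.py .572 .187 .146
python3 -m creep '{"linear":[[0,0,0],[0,0,0],[0,0,0],[0,0,0],[0,0,0],[0,0,0],[0,0,0],[0,0,0],[0,0,0],[0,0,0],[0,0,0],[0,0,0]],"twist":[[0,0,0],[0,0,0],[0,0,7],[0,0,7],[0,0,7],[0,0,7],[0,0,7],[0,0,7],[0,0,7],[0,0,7],[0,0,4],[0,0,0]],"grip":[0.3,0.3,0.3,0.3,0.3,0.3,0.3,0.3,0.3,0.3,0.3,0.3]}'
python3 -m creep '{"linear":[[0,0,0],[0,0,0],[0,0,0],[0,0,0],[0,0,0],[0,0,0],[0,0,0]],"twist":[[0,0,0],[0,0,0],[0,0,0],[0,0,0],[0,0,0],[0,0,0],[0,0,0]],"grip":[1,1,1,1,1,1,1]}'
python3 t.py .572 .187 .146
```

```text
time_s: 2.63
eef_pos: [0.5706, 0.1877, 0.1482]
ee_rot: [[0.896, -0.444, 0.001], [-0.444, -0.896, -0.001], [0.001, 0.001, -1.0]]
ft_force: [-2.4, -4.6, 6.1]
finger_gap: 0.0123
grasp_force: 58.9
t 2.63 pos [570.63 187.71 148.15] tool shift mm [1.54 0.03 2.16] y az -116.33612469483658 tilt [ 0.  0. -1.] gap 12.281201399631982 F [-2.44 -4.56  6.08] M [-1.24  1.12  0.05] q [ 33.16  22.33   4.93   0.1  -72.6   30.47]
time_s: 3.63
eef_pos: [0.5708, 0.1891, 0.1463]
ee_rot: [[0.061, -0.998, 0.0], [-0.998, -0.061, 0.0], [-0.0, -0.0, -1.0]]
ft_force: [0.9, 0.0, -0.2]
finger_gap: 0.0299
grasp_force: 0.0
time_s: 4.22
eef_pos: [0.5726, 0.1892, 0.1468]
ee_rot: [[0.066, -0.998, 0.004], [-0.998, -0.066, 0.001], [-0.001, -0.004, -1.0]]
ft_force: [6.5, 0.5, -1.6]
finger_gap: 0.0147
grasp_force: 58.5
t 4.22 pos [572.63 189.19 146.77] tool shift mm [2.14 0.78 0.77] y az -176.196116511909 tilt [-0. -0. -1.] gap 14.673882785636877 F [ 6.47  0.52 -1.56] M [ 0.05 -1.91  0.06] q [ 33.16  22.49   4.97   0.08 -72.26 -29.38]
```

```bash
python3 -m creep '{"linear":[[0,0,0],[0,0,0],[0,0,0],[0,0,0],[0,0,0],[0,0,0],[0,0,0],[0,0,0],[0,0,0],[0,0,0],[0,0,0],[0,0,0]],"twist":[[0,0,0],[0,0,0],[0,0,7],[0,0,7],[0,0,7],[0,0,7],[0,0,7],[0,0,7],[0,0,7],[0,0,7],[0,0,4],[0,0,0]],"grip":[0.3,0.3,0.3,0.3,0.3,0.3,0.3,0.3,0.3,0.3,0.3,0.3]}'
python3 -m creep '{"linear":[[0,0,0],[0,0,0],[0,0,0],[0,0,0],[0,0,0],[0,0,0],[0,0,0]],"twist":[[0,0,0],[0,0,0],[0,0,0],[0,0,0],[0,0,0],[0,0,0],[0,0,0]],"grip":[1,1,1,1,1,1,1]}'
python3 t.py .572 .187 .146
```

```text
time_s: 5.22
eef_pos: [0.5704, 0.1888, 0.1463]
ee_rot: [[-0.833, -0.553, -0.0], [-0.553, 0.833, -0.0], [0.0, 0.0, -1.0]]
ft_force: [0.8, -0.6, -0.1]
finger_gap: 0.0299
grasp_force: 0.0
time_s: 5.8
eef_pos: [0.5716, 0.1872, 0.1467]
ee_rot: [[-0.831, -0.556, 0.001], [-0.556, 0.831, -0.002], [0.0, -0.003, -1.0]]
ft_force: [2.4, -5.5, 0.4]
finger_gap: 0.0149
grasp_force: 58.4
t 5.8 pos [571.56 187.2  146.66] tool shift mm [-0.25 -0.41  0.66] y az 123.79955214866446 tilt [ 0. -0. -1.] gap 14.896145061978975 F [ 2.39 -5.5   0.42] M [-1.5  -1.09  0.02] q [ 33.1   22.45   4.87   0.16 -72.42 -89.35]
```

```bash
python3 -m creep '{"linear":[[0,0,0],[0,0,0],[0,0,0],[0,0,0],[0,0,0],[0,0,0],[0,0,0],[0,0,0],[0,0,0],[0,0,0],[0,0,0],[0,0,0]],"twist":[[0,0,0],[0,0,0],[0,0,-7],[0,0,-7],[0,0,-7],[0,0,-7],[0,0,-7],[0,0,-7],[0,0,-7],[0,0,-7],[0,0,-7],[0,0,-7]],"grip":[0.3,0.3,0.3,0.3,0.3,0.3,0.3,0.3,0.3,0.3,0.3,0.3]}'
python3 -m creep '{"linear":[[0,0,0],[0,0,0],[0,0,0],[0,0,0],[0,0,0],[0,0,0],[0,0,0],[0,0,0]],"twist":[[0,0,-7],[0,0,-7],[0,0,-7],[0,0,-7],[0,0,-7],[0,0,-7],[0,0,-7],[0,0,0]],"grip":[0.3,0.3,0.3,0.3,0.3,0.3,0.3,0.3]}'
python3 t.py .572 .1867 .146
```

```text
time_s: 6.8
eef_pos: [0.5705, 0.1891, 0.1463]
ee_rot: [[0.244, -0.97, -0.0], [-0.97, -0.244, 0.0], [-0.0, 0.0, -1.0]]
ft_force: [-0.4, -0.2, -0.0]
finger_gap: 0.0297
grasp_force: 0.0
time_s: 7.47
eef_pos: [0.5705, 0.1891, 0.1463]
ee_rot: [[0.891, -0.454, -0.0], [-0.454, -0.891, 0.0], [-0.0, -0.0, -1.0]]
ft_force: [0.8, -0.0, -0.6]
finger_gap: 0.0298
grasp_force: 0.0
t 7.47 pos [570.53 189.09 146.32] tool shift mm [2.4  1.46 0.32] y az -116.99805327541834 tilt [-0. -0. -1.] gap 29.76368008127775 F [ 0.83 -0.02 -0.57] M [-0.04  0.02 -0.02] q [ 33.21  22.44   4.87  -0.02 -72.43  29.8 ]
```

```bash
python3 -m creep '{"linear":[[2.4,1.5,0],[0,0,0],[0,0,0],[0,0,0],[0,0,0],[0,0,0],[0,0,0],[0,0,0],[0,0,0],[0,0,0]],"twist":[[0,0,0],[0,0,0],[0,0,0],[0,0,0],[0,0,0],[0,0,0],[0,0,0],[0,0,0],[0,0,0],[0,0,0]],"grip":[0.3,1,1,1,1,1,1,1,1,1]}'
python3 t.py .572 .1867 .146
python3 -m creep '{"linear":[[-0.17,0,0],[-0.17,0,0],[-0.17,0,0],[-0.17,0,0],[-0.17,0,0],[-0.17,0,0],[-0.17,0,0],[-0.17,0,0],[-0.17,0,0],[-0.17,0,0],[-0.17,0,0],[0,0,0]],"twist":[[0,0,6.7],[0,0,6.7],[0,0,6.7],[0,0,6.7],[0,0,6.7],[0,0,6.7],[0,0,6.7],[0,0,6.7],[0,0,6.7],[0,0,6.7],[0,0,6.9],[0,0,0]],"grip":[1,1,1,1,1,1,1,1,1,1,1,1]}'
python3 t.py .572 .1867 .146
```

```text
time_s: 8.3
eef_pos: [0.5724, 0.1866, 0.1465]
ee_rot: [[0.888, -0.459, 0.001], [-0.459, -0.888, 0.001], [0.0, -0.001, -1.0]]
ft_force: [2.9, 2.9, -0.3]
finger_gap: 0.0117
grasp_force: 58.9
t 8.3 pos [572.43 186.62 146.45] tool shift mm [-0.42  0.12  0.45] y az -117.34287405928737 tilt [ 0. -0. -1.] gap 11.670081446898445 F [ 2.93  2.87 -0.3 ] M [ 0.81 -0.72 -0.03] q [ 32.91  22.52   5.    -0.   -72.43  29.74]
time_s: 9.3
eef_pos: [0.5715, 0.188, 0.1464]
ee_rot: [[-0.199, -0.98, 0.001], [-0.98, 0.199, 0.0], [-0.0, -0.0, -1.0]]
ft_force: [3.1, 1.9, 0.9]
finger_gap: 0.0118
grasp_force: 59.4
t 9.3 pos [571.5  187.98 146.44] tool shift mm [ 1.15 -0.75  0.44] y az 168.51148818338066 tilt [-0. -0. -1.] gap 11.846622923977028 F [3.1  1.85 0.91] M [ 0.77 -0.62 -0.07] q [ 33.08  22.48   4.94   0.   -72.42 -44.57]
```

```bash
python3 -m creep '{"linear":[[0,0,0],[0,0,0],[0,0,0],[0,0,0],[0,0,0],[0,0,0],[0,0,-35],[0,0,-35],[0,0,-35],[40,0,0],[40,0,0],[40,0,0]],"twist":[[0,0,-0.6],[0,0,0],[0,0,0],[0,0,0],[0,0,0],[0,0,0],[0,0,0],[0,0,0],[0,0,0],[0,0,0],[0,0,0],[0,0,0]],"grip":[1,1,0,-0.5,-0.5,-0.5,-0.5,-0.5,-0.5,-0.5,-0.5,-0.5]}'
python3 - <<'E'
from h import *
for n in('top','side'):
    d=shot(n,n+'2.png'); g=cv2.cvtColor(d['img'],cv2.COLOR_BGR2GRAY)
    c=(.572,.187) if n=='top' else (.5715,.185)
    for z in(.184,.178,.172,.166,.16,.15,.14):
        u,v=proj(d,(*c,z)); u0,v0=int(round(u)),int(round(v)); 
        print(z,g[v0-7:v0+8,u0] if n=='top' else g[v0,u0-8:u0+9])
E
python3 t.py .5425 -.183 .2
```

```text
time_s: 10.3
eef_pos: [0.5486, 0.069, 0.2517]
ee_rot: [[-0.183, -0.983, 0.001], [-0.983, 0.183, 0.0], [-0.0, -0.0, -1.0]]
ft_force: [0.2, -0.2, -0.6]
finger_gap: 0.0637
grasp_force: 0.0
0.184 [224 214 204 192 181 168 155 142 129 122 119 116 112 109 108]
0.178 [206 195 183 170 158 145 133 125 120 116 113 110 108 108 108]
0.172 [187 176 163 151 140 132 132 132 122 112 109 108 109 108 108]
0.166 [165 154 141 131 129 132 130 119 111 108 108 109 108 108 108]
0.16 [155 143 133 127 127 128 121 113 109 109 108 108 108 109 108]
0.15 [127 122 120 116 113 109 108 108 108 108 108 108 108 108 109]
0.14 [121 116 113 110 109 108 108 108 108 108 108 108 108 107 108]
0.184 [ 65  63  65  76 113 143 149 153 145 115  72  65  64  66  65  65  65]
0.178 [ 65  66  65  71  87 102 111 112 105  91  70  65  64  67  66  65  65]
0.172 [107 100  73  68  81  92  95  96  96  88  69  65  66  65  66  66  66]
0.166 [108 109 108 102  84  91  95  95  95  89  70  66  67  66  66  67  65]
0.16 [108 108 110 113 105  91  94  95  96  91  88 100  94  83  72  70  70]
0.15 [130 103 102 103  99  92  95  96  96  90  89 107 106 104 103 104 108]
0.14 [104 102 102 102 100  95  94  96  97  91  91 106 106 105 104 104 101]
t 10.4 pos [548.    65.44 252.44] tool shift mm [245.   -41.34  52.65] y az 169.14659127521833 tilt [ 0. -0. -1.] gap 63.99496999571179 F [-0.32  0.18 -0.04] M [ 0.08 -0.01  0.01] q [ 23.1   14.53   9.1    0.06 -84.56 -33.96]
```

```bash
python3 -m creep '{"linear":[[35,-5.9,0],[35,-5.9,0],[35,-5.9,0],[35,-5.9,0],[35,-5.9,0],[35,-5.9,0],[35,-5.9,0],[0,0,25],[0,0,25],[0,0,25],[0,0,25],[0,0,25]],"twist":[[0,0,0],[0,0,0],[0,0,0],[0,0,0],[0,0,0],[0,0,0],[0,0,0],[0,0,-7],[0,0,-7],[0,0,-7],[0,0,-7],[0,0,-7]],"grip":[-0.5,-0.5,-0.5,-0.5,-0.5,-0.5,-0.5,-0.5,-0.5,-0.5,-0.5,-0.5]}'
python3 -m creep '{"linear":[[0,0,0],[0,0,0],[0,0,0],[0,0,0],[0,0,0],[0,0,0],[0,0,0],[0,0,0],[0,0,0]],"twist":[[0,0,-7],[0,0,-7],[0,0,-7],[0,0,-7],[0,0,-7],[0,0,-7],[0,0,-7],[0,0,-7],[0,0,0]],"grip":[-0.5,-0.5,-0.5,-0.5,-0.5,-0.5,-0.5,-0.5,-0.5]}'
python3 t.py .5431 -.1828 .034
```

```text
time_s: 11.4
eef_pos: [0.5442, -0.1785, 0.125]
ee_rot: [[0.418, -0.908, -0.0], [-0.908, -0.418, 0.0], [-0.0, 0.0, -1.0]]
ft_force: [0.8, -0.1, 1.2]
finger_gap: 0.064
grasp_force: 0.0
time_s: 12.15
eef_pos: [0.5444, -0.1783, 0.1261]
ee_rot: [[0.987, -0.163, -0.001], [-0.163, -0.987, 0.0], [-0.001, 0.0, -1.0]]
ft_force: [-0.1, 0.9, -0.2]
finger_gap: 0.0639
grasp_force: 0.0
t 12.15 pos [ 544.38 -178.3   126.11] tool shift mm [-0.48  4.65 92.11] y az -99.36718376861471 tilt [-0.  0. -1.] gap 63.9057495315935 F [-0.08  0.91 -0.17] M [0.02 0.01 0.02] q [ -2.5   20.19  -1.59  -0.   -68.26  83.13]
```

```bash
python3 -m creep '{"linear":[[-0.5,4.7,30],[0,0,30],[0,0,20],[0,0,12],[0,0,0],[0,0,0],[0,0,0],[0,0,0],[0,0,0],[0,0,0],[0,0,0]],"twist":[[0,0,0.7],[0,0,0],[0,0,0],[0,0,0],[0,0,0],[0,0,0],[0,0,0],[0,0,0],[0,0,0],[0,0,0],[0,0,0]],"grip":[-0.5,-0.5,-0.5,-0.5,-0.5,0,0.3,1,1,1,1]}'
python3 t.py .5431 -.1828 .034
```

```text
time_s: 13.07
eef_pos: [0.5444, -0.1832, 0.0359]
ee_rot: [[0.984, -0.179, 0.003], [-0.179, -0.984, -0.001], [0.003, 0.0, -1.0]]
ft_force: [0.7, 1.0, 6.3]
finger_gap: 0.0268
grasp_force: 60.0
t 13.07 pos [ 544.44 -183.23   35.93] tool shift mm [-1.41 -0.19  1.93] y az -100.33626493865462 tilt [ 0.  0. -1.] gap 26.805192725114285 F [0.73 1.01 6.28] M [ 0.29  0.05 -0.04] q [ -2.99  24.85  -8.91   0.03 -56.05  82.64]
```

```bash
python3 -m creep '{"linear":[[0,0,-20],[0,0,-38],[0,0,-38],[0,0,-38],[0,0,-38],[0,0,-34],[0,0,0],[-3.5,-33.6,0],[-3.5,-33.6,0],[-3.5,-33.6,0],[-3.5,-33.6,0],[-3.5,-33.6,0]],"twist":[[0,0,0],[0,0,0],[0,0,0],[0,0,0],[0,0,0],[0,0,0],[0,0,0],[0,0,0],[0,0,0],[0,0,0],[0,0,0],[0,0,0]],"grip":[1,1,1,1,1,1,1,1,1,1,1,1]}'
python3 -m creep '{"linear":[[-3.5,-33.6,0],[-3.5,-33.6,0],[-3.5,-33.6,0],[-3.5,-33.6,0],[-3.5,-30,0],[0,0,0],[0,0,0],[0,0,0]],"twist":[[0,0,0],[0,0,0],[0,0,0],[0,0,0],[0,0,0],[0,0,0],[0,0,0],[0,0,0]],"grip":[1,1,1,1,1,1,1,1]}'
python3 t.py .574 .1878 .24
python3 - <<'E'
from h import *
a=shot('top','top3.png')['img'];b=shot('side','side3.png')['img']
f=lambda i,x,y:cv2.resize(i[y:y+200,x:x+200],(400,400),interpolation=cv2.INTER_CUBIC)
cv2.imwrite('pics/b3.png',np.hstack([f(a,50,80),f(b,170,20)]))
E
```

```text
time_s: 14.07
eef_pos: [0.5554, -0.0131, 0.2395]
ee_rot: [[0.984, -0.18, -0.001], [-0.18, -0.984, 0.0], [-0.002, -0.0, -1.0]]
ft_force: [0.5, -0.5, -2.4]
finger_gap: 0.027
grasp_force: 59.7
time_s: 14.73
eef_pos: [0.568, 0.1501, 0.2396]
ee_rot: [[0.984, -0.179, -0.001], [-0.179, -0.984, -0.001], [-0.001, 0.001, -1.0]]
ft_force: [0.5, -0.6, -1.8]
finger_gap: 0.0268
grasp_force: 59.9
t 14.73 pos [567.98 150.07 239.55] tool shift mm [ -0.85 -38.19  -0.48] y az -100.3321722181841 tilt [-0.  0. -1.] gap 26.805640511129976 F [ 0.46 -0.56 -1.81] M [-0.04  0.   -0.02] q [ 30.03  18.89  13.28  -0.01 -84.48  49.64]
```

View pics/b3.png

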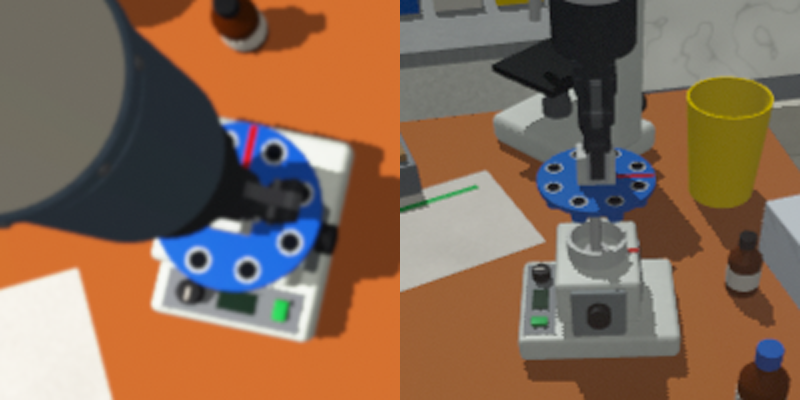

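The carousel is held level: in the left crop the disc shows around (245,215) with its red line at (250,140) pointing the slot way; in the right crop the disc is at (597,180), clear above the spindle.

```bash
python3 - <<'E'
from m import *
from scipy.optimize import least_squares
o=get_obs(); p=o['eef_pos']; zt=p[2]-.0359+.030; R=o['ee_rot']
for n in('top','side'):
    d=shot(n); b,r,w=masks(d)
    hsv=cv2.cvtColor(d['img'],cv2.COLOR_BGR2HSV); b=cv2.inRange(hsv,(95,120,40),(125,255,255))
    u,v=proj(d,(*p[:2],zt)); b=near(b,(int(u),int(v)),48)
    c=np.vstack(cv2.findContours(b,cv2.RETR_EXTERNAL,cv2.CHAIN_APPROX_NONE)[0])[:,0]
    W=np.array([ray(d,*q,zt)[:2] for q in c])*1000; c0=p[:2]*1000-R[:2,0]*1.3
    rad=np.linalg.norm(W-c0,axis=1); W=W[(rad>57)&(rad<64)]
    s=least_squares(lambda t:np.hypot(*(W-t[:2]).T)-t[2],[*c0,60],loss='soft_l1')
    print(n,len(W),s.x,'tool frame TCP-centre',R[:2,:2].T@(p[:2]*1000-s.x[:2]),'cov deg',np.ptp(np.degrees(np.arctan2(*(W-c0).T))))
    v,u=np.nonzero(near(r,(int(u),int(v)),40)); P=np.array([ray(d,a,e,zt)[:2] for a,e in zip(u,v)],np.float32)*1000
    f=cv2.fitLine(P,2,0,.01,.01).ravel(); print('line',len(u),f,np.degrees(np.arctan(f[1]/f[0])))
E
python3 t.py .574 .1878 .24
```

```text
top 168 [566.1528 148.6279  59.051 ] tool frame TCP-centre [ 1.9411 -1.049 ] cov deg 358.65329949010584
line 51 [  0.982   -0.1888 609.0699 141.6482] -10.880038
side 76 [565.4552 147.7798  59.8542] tool frame TCP-centre [ 2.4741 -2.0092] cov deg 311.7441058820909
line 15 [  0.9795  -0.2015 608.6012 143.99  ] -11.627588
t 14.93 pos [568.39 149.22 240.38] tool shift mm [ -1.46 -38.96   0.38] y az -100.42553758938902 tilt [-0. -0. -1.] gap 27.30506748356359 F [ 0.09 -0.48 -2.  ] M [-0.04  0.02 -0.03] q [ 29.94  18.83  13.31  -0.   -84.48  49.63]
```

```bash
python3 -m creep '{"linear":[[-0.6,-19.5,0],[-0.6,-19.4,0],[0,0,0],[0,0,0],[0,0,0]],"twist":[[0,0,0.4],[0,0,0],[0,0,0],[0,0,0],[0,0,0]],"grip":[1,1,1,1,1]}'
python3 t.py .5743 .1877 .22
```

```text
time_s: 15.35
eef_pos: [0.5744, 0.1879, 0.2403]
ee_rot: [[0.982, -0.187, -0.0], [-0.187, -0.982, -0.0], [-0.0, 0.0, -1.0]]
ft_force: [0.2, -0.5, -2.2]
finger_gap: 0.0271
grasp_force: 60.1
t 15.35 pos [574.36 187.95 240.32] tool shift mm [-0.02  0.25 20.32] y az -100.77606802814995 tilt [-0.  0. -1.] gap 27.12821418457958 F [ 0.21 -0.45 -2.18] M [-0.01 -0.01 -0.01] q [ 32.93  20.8   16.13   0.01 -85.35  46.29]
```

```bash
python3 -m creep '{"linear":[[0,0,8],[0,0,8],[0,0,3],[0,0,3],[0,0,3],[0,0,3],[0,0,0],[0,0,0]],"twist":[[0,0,0],[0,0,0],[0,0,0],[0,0,0],[0,0,0],[0,0,0],[0,0,0],[0,0,0]],"grip":[1,1,1,1,1,1,1,1]}'
python3 t.py .5743 .1877 .15
```

```text
time_s: 16.02
eef_pos: [0.5743, 0.1885, 0.2122]
ee_rot: [[0.982, -0.186, -0.0], [-0.186, -0.982, -0.0], [-0.0, 0.0, -1.0]]
ft_force: [-0.3, -0.3, -3.4]
finger_gap: 0.0269
grasp_force: 60.1
t 16.02 pos [574.26 188.53 212.16] tool shift mm [ 0.21  0.78 62.16] y az -100.74038980645383 tilt [-0.  0. -1.] gap 26.896646873044297 F [-0.34 -0.27 -3.37] M [-0.17  0.05  0.02] q [ 32.98  21.19  12.65   0.01 -81.5   46.28]
```

```bash
python3 -m creep '{"linear":[[0,0,3],[0,0,3],[0,0,3],[0,0,3],[0,0,3],[0,0,3],[0,0,0],[0,0,0]],"twist":[[0,0,0],[0,0,0],[0,0,0],[0,0,0],[0,0,0],[0,0,0],[0,0,0],[0,0,0]],"grip":[1,1,1,1,1,1,1,1]}'
python3 t.py .5743 .1877 .15
```

```text
time_s: 16.68
eef_pos: [0.5741, 0.1886, 0.1937]
ee_rot: [[0.982, -0.186, -0.001], [-0.186, -0.982, -0.0], [-0.001, 0.001, -1.0]]
ft_force: [0.3, -1.7, -4.8]
finger_gap: 0.0272
grasp_force: 60.2
t 16.68 pos [574.05 188.58 193.68] tool shift mm [ 0.46  0.8  43.68] y az -100.7468193753376 tilt [-0.  0. -1.] gap 27.216232005425084 F [ 0.28 -1.71 -4.81] M [-0.61  0.12  0.02] q [ 32.98  21.55  10.52  -0.02 -79.04  46.27]
```

Screw is past the spindle top on the flat. Continuing down.

```bash
python3 -m creep '{"linear":[[0,0.4,5],[0,0,5],[0,0,5],[0,0,5],[0,0,5],[0,0,5],[0,0,4],[0,0,3],[0,0,2],[0,0,0],[0,0,0],[0,0,0]],"twist":[[0,0,0],[0,0,0],[0,0,0],[0,0,0],[0,0,0],[0,0,0],[0,0,0],[0,0,0],[0,0,0],[0,0,0],[0,0,0],[0,0,0]],"grip":[1,1,1,1,1,1,1,1,1,1,1,1]}'
python3 t.py .5743 .1877 .15
```

```text
time_s: 17.68
eef_pos: [0.5745, 0.1884, 0.1556]
ee_rot: [[0.982, -0.186, 0.001], [-0.186, -0.982, 0.0], [0.001, -0.0, -1.0]]
ft_force: [0.4, -1.2, -2.6]
finger_gap: 0.0269
grasp_force: 60.1
t 17.68 pos [574.49 188.37 155.6 ] tool shift mm [-0.06  0.7   5.6 ] y az -100.73990649829372 tilt [ 0. -0. -1.] gap 26.942913899997684 F [ 0.39 -1.18 -2.6 ] M [-0.07  0.    0.  ] q [ 32.96  22.51   6.35   0.01 -73.81  46.3 ]
```

```bash
python3 -m creep '{"linear":[[0,0,2],[0,0,1.5],[0,0,1.5],[0,0,1],[0,0,1],[0,0,1],[0,0,0],[0,0,0]],"twist":[[0,0,0],[0,0,0],[0,0,0],[0,0,0],[0,0,0],[0,0,0],[0,0,0],[0,0,0]],"grip":[1,1,1,1,1,1,1,1]}'
python3 t.py .5743 .1877 .15
```

```text
time_s: 18.35
eef_pos: [0.5744, 0.1883, 0.1499]
ee_rot: [[0.983, -0.186, 0.002], [-0.186, -0.983, 0.001], [0.002, -0.001, -1.0]]
ft_force: [-5.9, -0.9, 10.3]
finger_gap: 0.027
grasp_force: 61.8
t 18.35 pos [574.44 188.33 149.86] tool shift mm [-0.02  0.65 -0.14] y az -100.70743727632632 tilt [ 0. -0. -1.] gap 27.02748359377341 F [-5.95 -0.9  10.29] M [-0.12  2.22  0.01] q [ 32.98  22.62   5.64   0.05 -72.9   46.3 ]
```

```bash
python3 -m creep '{"linear":[[0,0,0.5],[0,0,0],[0,0,0],[0,0,0]],"twist":[[0,0,0],[0,0,0],[0,0,0],[0,0,0]],"grip":[1,1,1,1]}'
python3 t.py .5743 .1877 .15
python3 - <<'E'
from h import *
a=shot('top','top4.png')['img'];b=shot('side','side4.png')['img']
f=lambda i,x,y,s:cv2.resize(i[y:y+s,x:x+s],(400,400),interpolation=cv2.INTER_CUBIC)
cv2.imwrite('pics/b4.png',np.hstack([f(a,90,110,150),f(b,215,90,110)]))
E
```

```text
time_s: 18.68
eef_pos: [0.5745, 0.1883, 0.1498]
ee_rot: [[0.983, -0.186, 0.003], [-0.186, -0.983, 0.001], [0.003, -0.001, -1.0]]
ft_force: [-6.1, 0.2, 12.8]
finger_gap: 0.0268
grasp_force: 62.0
t 18.68 pos [574.5  188.3  149.82] tool shift mm [-0.08  0.62 -0.18] y az -100.70392185575118 tilt [ 0. -0. -1.] gap 26.802478049197553 F [-6.12  0.22 12.82] M [-0.09  2.61 -0.04] q [ 32.98  22.61   5.62   0.06 -72.86  46.3 ]
```

View pics/b4.png

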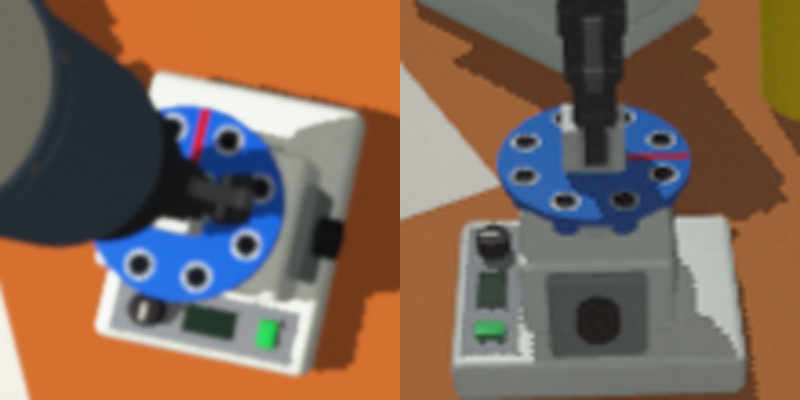

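Both crops show the disc sitting level just above the ring, with the red line (at (203,130) in the left crop and (655,157) in the right) pointing at the slot side. The press holds steady at about 13 N.

```bash
python3 -c "
from bench import *
print(close_job())"
```

```text
the job is handed in; nothing more can be done
None
```

The job is handed in at about 19 s: the spindle flat faces the key slot, and the carousel is fully home with its red line towards the slot, still gripped and pressed down at about 13 N.

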